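Ready the ribbon-printing stand and hold its tensioner back

ROBOT

A 7-joint arm with a two-finger parallel gripper is mounted at the origin on the work surface. World frame = base frame: x ahead of the robot, y to its left, z up, the work surface at z = 0. Lengths are in mm, angles in rad, forces in N, time in s.
With the tool pointing down it reaches from about 400 to 925 mm from the base axis. Payload 5.6 kg.
Tool frame: the origin (TCP) lies at the very end of the fingers, on their centre line; the grasp point (between the pads) lies 19 mm behind it; y points along the fingers, z is the direction in which the jaws open and shut, and the axes are right-handed (so a half turn about y gives the same grasp; the last joint's range is limited). The gripper opens to 85 mm and grips with 20 to 120 N. Pads are 22 mm wide; open, the fingers measure 114 mm over their backs; the gripper's body (76 mm by 85 mm) begins 54 mm behind the grasp point. The pads swing forward as they close: fully open they stand 13 mm farther back than shut.
Start: joints at [-1.313, 0.468, -0.012, 1.603, 0.006, 1.071, -0.056], TCP at [192.625, 620.809, 231.29] pointing down, gripper open.
Joint ranges: [-2.53, 2.53], [-0.31, 2.02], [-1.57, 1.55], [0.28, 2.44], [-1.29, 4.43], [0.15, 1.84], [-2.92, 2.92]. Speed limits (rad/s): [2.57, 2.57, 3.14, 3.14, 3.14, 3.14, 3.14].

INTERFACE

Orientations are given as a unit quaternion [x, y, z, w].
In Python, from cell import env, effector, kinematics, imaging, models gives the robot as it stands. Calls block until the motion is done:
- env.movep(position, orientation): joint-space move of the TCP to a pose.
- env.servo_line(position, attitude=None, speed=150, max_force=None): straight line of the TCP; attitude=None keeps the orientation; speed is the mean speed in mm/s. With max_force (N) it stops when the force on the tool has changed by that much, and returns True; else False.
- env.move_j(angles): joint-space move.
- effector.set_gripper(opening, effort=None): opening from 0.0 (shut) to 1.0 (fully open); effort is the grip in N (None keeps the last); returns when the fingers have stopped.
- env.pause(seconds).
- kinematics.inverse_kinematics(position, orientation): joint angles nearest the present ones, or None.
- env.read_state(): the state.
- imaging.camera(name): name is "scene" or "top"; returns (picture, depth): 400x640x3 uint8, red, green, blue; 400x640 float32, mm along the optical axis (not along the pixel's ray), 0 where there is no reading.
- imaging.camera_info(name): a dict with "vfov" (degrees; the focal length in pixels is half the picture's height over the tangent of half this angle, whatever the lens; pixels are square), "cx", "cy" (the principal point, pixels), "eye" and "rotation" of the camera in the world. Camera axes: x right, y up, looking along -z (the intrinsics and any distortion apply to the point x, -y, -z); pixel columns grow to the right and rows downward; lengths in mm; the calibration is good to about 2 mm. A picture is of the moment at which its call begins. camera_info takes no time and is no camera call.
A pose or a line that the arm cannot do raises env.Unreachable and nothing moves.
- env.close_job(): hands the job in, once; it reports no verdict.
Trained networks look in the newest picture that a camera, given by its name, has taken for a name from the list of things; names that differ only in an ending like _2 or _b are one class to them, and where a whole thing is asked for, a point or a joint stands for the part that bears it (a point fixed in the world has none). Each returns a list of dicts, best first, with "score" (0 to 1); they miss things now and then, are a little off and sometimes report something else, mostly with a low value. They report only what shows in the picture. A call takes as long as a camera call.
- models.recognise(camera, target): "location" ([x, y, z] in mm, in world coordinates, good to about 4 mm: the middle of the surface that is visible of it).
The state is a dict: "time_s": time; "q": joint angles; "joint_velocities": joint speeds; "tau": joint torques, N m; "position": TCP position; "tool_rot": TCP orientation; "force": force on the tool from outside, world axes, zero at the start; "wrist_torque": the same for the moment, N m; "finger_gap": opening from 0.0 (shut) to 1.0 (fully open).
Only numpy, scipy, OpenCV 4.12 (cv2) and the standard library are available. Lean on these libraries where they do the work, as an engineer would, in place of code of your own. Each camera call takes 0.05 s, during which the arm holds its last target. There are 200 camera calls.

TASK

On the ribbon-printing stand, first swing the keeper bar shut across the top of the printing roller until it clicks fully home at its catch. Then push the sprung tensioner arm back by its upright roller, against its spring, well past the click of its ratchet pawl, and keep holding it there: the program finishes while the robot is still holding the arm back, with the keeper bar still shut. Leave the bottle, jar, printing block and cup around the stand where they are.

Things in the scene. Friction and masses are not known exactly. Their poses are not given: they have to be found in the camera images.
- stand_centre (a point): centre of the top of the stand's plywood base plate (260 mm along x, 300 mm along y, top 12 mm above the table, fixed). Its axes are the stand's: x from near to far edge, y left, z up. In them the keeper hinge is at x +60, y +125 mm, the tensioner pivot at x +20, y -80. A 44 mm wooden printing roller lies along y at x +60, under the shut keeper bar.
- catch (a point): top of the fixed aluminium catch block with the spring plunger for the keeper bar's tip, 82 mm above the table, at x +50, y -37 mm in the stand's axes
- idler (a point): top of the fixed idler block with its small guide roller, 45 mm square, 52 mm above the table, at x -95, y +75 mm in the stand's axes
- pawl_guide (a point): top of the fixed guide of the pawl slider, 44 mm above the table, at x +107, y -70 mm in the stand's axes
- keeper_knob (a point): upright dark knob of the keeper bar, 18 mm in diameter, 40 mm tall, on the bar's top 105 mm from the hinge axis; point on its axis half-way up, 94 mm above the table (bar's top 74, knob's top 114). The keeper is a flat level steel bar, 16 mm wide, 10 mm thick, reaching 135 mm from the hinge. Axes turn with the bar: y points from knob to hinge, x is the way the knob moves as it shuts.
- keeper_hinge (a point): point on the upright hinge axis of the keeper bar, at the height of keeper_knob
- keeper (a joint): angle of the keeper bar, rad: 0 shut on its stop (bar along the stand's -y, above the printing roller), up to 1.45 as it opens towards the stand's -x. Seen from above it shuts anticlockwise. Slight friction: it stays where left. A spring plunger resists between 0.14 and 0.07 (up to 8 N at the knob), then helps it home; below 0.05 it is shut in its detent.
- tensioner_roller (a point): axis of the upright steel roller on the free end of the tensioner arm: 22 mm in diameter, 50 mm tall, 100 mm from the pivot, it does not spin; point half-way up, 68 mm above the table (arm's top 41, roller's top 94 with its 25 mm wide, 3 mm thick cap). The arm is a flat level aluminium bar, 18 mm wide and 10 mm thick.
- tensioner_pivot (a point): point on the upright pivot axis of the tensioner arm, at the height of tensioner_roller
- tensioner (a joint): angle of the tensioner arm, rad: 0 at rest (arm points to the stand's -x, turned 0.30 towards +y), up to a stop at 0.80 as the roller is pushed to the stand's -y, anticlockwise from above. Its spring takes 4 N at the roller at rest, 10 N at the stop. The pawl's click adds up to 5 N from 0.31, crest 0.42, then helps until 0.53; counts as past above 0.50. It does not lock: let go, it springs back to 0.
- paint_bottle: bystander: small white paint bottle, 26 mm thick, 58 mm tall, standing on the stand's plate at its far right corner; origin under its centre
- paint_jar: bystander: glass jar with black lid, 48 mm thick, 50 mm tall, on the table left of the stand; origin under its centre
- print_block: bystander: wooden hand printing block, 60 x 45 mm, 50 mm tall with its round grip, on the table right of the stand; origin under its centre
- water_cup: bystander: white paper cup, 72 mm wide, 85 mm tall, on the table far left of the stand; origin under its centre

How it is judged (in metres and radians):
On the way, in this order (a step that is already met when the one before it is completed fails the run):
1. the keeper bar is shut in its detent, the tensioner arm not yet pushed past its click (value of joint keeper below 0.05 rad and value of joint tensioner below 0.42 rad), for 0.2 s.
2. the tensioner arm is pushed back past its click by the fingers (value of joint tensioner above 0.5 rad and contact force between tensioner and the fingers above 1 N), for 0.2 s.
At the end, for the whole second after the job is handed in: through the last second the keeper bar is shut (joint below 0.05 rad), and the tensioner arm is held still (below 0.1 rad/s) past its click (joint above 0.50 rad) by the robot's fingers, which bear on it with more than 1 N (all of step 2 and value of joint keeper below 0.05 rad and velocity of joint tensioner between -0.1 and 0.1 rad/s); the arm keeps its last pose, push and grip.
It fails at once if a bystander (bottle, jar, printing block or cup) is moved by more than 30 mm or tipped over (distance of any of paint_bottle, paint_jar, print_block, water_cup from where it was at the start of the episode above 0.03 m or angle between any of paint_bottle, paint_jar, print_block, water_cup's own z axis and vertical above 0.5 rad).
It also fails if it takes over 45 s, if anything falls off the work surface, if the arm or the gripper's body presses on something with over 40 N, if the wrist force passes 120 N, or if a joint passes its speed limit or range.

## Working session

There is one attempt and no reset: what is moved stays moved. The work goes in short steps, each a Python script; the robot and the scene stay as the last script left them, time stands still between calls to the robot, and variables do not carry over. Pictures are saved under pics/ and viewed, about 8 in all and at most 12, crops included, and the job is handed in when it is done.

```bash
mkdir -p pics; ls
python3 - <<'E'
from cell import env, effector, kinematics, imaging, models
import cv2, numpy as np
for c in ("scene","top"):
    p,d=imaging.camera(c); cv2.imwrite(f"pics/{c}0.png",p[:,:,::-1]); i=imaging.camera_info(c)
    print(c,i)
    for n in ["stand_centre","catch","idler","pawl_guide","keeper_knob","keeper_hinge","tensioner_roller","tensioner_pivot","paint_bottle","paint_jar","print_block","water_cup"]:
        print(n,[(np.round(r["location"]).tolist(),round(r["score"],2)) for r in models.recognise(c,n)[:2]])
s=env.read_state(); print(s["time_s"],s["position"],s["tool_rot"],s["force"])
E
```

```text
pics
scene {'vfov': 45.45420458948363, 'cx': 314.48154918804215, 'cy': 198.1732648319225, 'eye': array([1345.97685281,  244.91989661,  784.71043474]), 'rotation': array([0.26459317, 0.31080847, 0.70201424, 0.58357908])}
stand_centre [([611.0, 60.0, 12.0], 0.76)]
catch [([611.0, 57.0, 9.0], 0.69)]
idler [([610.0, 58.0, 8.0], 0.75), ([556.0, -14.0, 41.0], 0.54)]
pawl_guide [([608.0, 62.0, 12.0], 0.91)]
keeper_knob [([562.0, 133.0, 73.0], 0.9)]
keeper_hinge [([561.0, 134.0, 67.0], 0.76)]
tensioner_roller [([555.0, -10.0, 40.0], 0.83)]
tensioner_pivot [([551.0, -11.0, 41.0], 0.55)]
paint_bottle [([705.0, -41.0, 49.0], 0.76)]
paint_jar [([532.0, 254.0, 40.0], 0.91), ([555.0, -14.0, 38.0], 0.6)]
print_block [([647.0, -140.0, 18.0], 0.55)]
water_cup [([488.0, 402.0, 59.0], 0.72), ([554.0, -11.0, 37.0], 0.45)]
top {'vfov': 44.81917078813076, 'cx': 322.14353697464236, 'cy': 195.61920699032643, 'eye': array([ 508.10477469,   98.04030297, 1321.4675274 ]), 'rotation': array([ 0.02551928, -0.01674632, -0.69957774,  0.71390428])}
stand_centre [([563.0, 55.0, 12.0], 0.65), ([568.0, -13.0, 39.0], 0.27)]
catch [([560.0, 53.0, 14.0], 0.79)]
idler [([561.0, 53.0, 14.0], 0.91), ([570.0, -17.0, 35.0], 0.45)]
pawl_guide [([561.0, 56.0, 13.0], 0.58)]
keeper_knob [([565.0, 142.0, 75.0], 0.95)]
keeper_hinge [([564.0, 141.0, 73.0], 0.72)]
tensioner_roller [([567.0, -15.0, 40.0], 0.57), ([563.0, 56.0, 12.0], 0.25)]
tensioner_pivot [([571.0, -14.0, 42.0], 0.69)]
paint_bottle [([696.0, -40.0, 50.0], 0.5)]
paint_jar [([510.0, 247.0, 58.0], 0.78), ([572.0, -14.0, 40.0], 0.27)]
print_block [([635.0, -136.0, 19.0], 0.82), ([568.0, -14.0, 38.0], 0.52)]
water_cup [([464.0, 414.0, 41.0], 0.6)]
1.3 [192.60688767 620.82315388 231.28624234] [-0.69910844  0.1059609  -0.10597361  0.69913466] [-0.09473543 -0.24535234 -0.13791532]
```

Run:
```python
import cv2
a=cv2.imread("pics/top0.png"); cv2.imwrite("pics/top0c.png",cv2.resize(a[20:300,180:540],None,fx=2.1,fy=2.1,interpolation=cv2.INTER_CUBIC))
```

```text
(no output)
```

View pics/top0c.png

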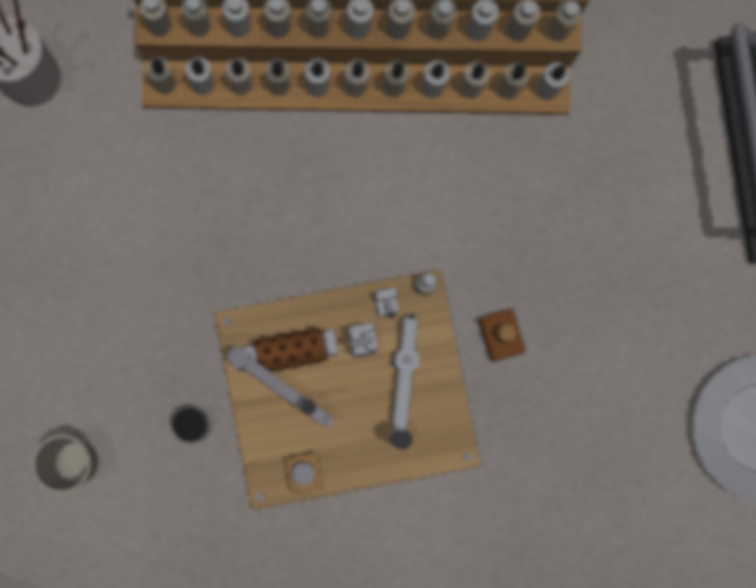

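View pics/scene0.png

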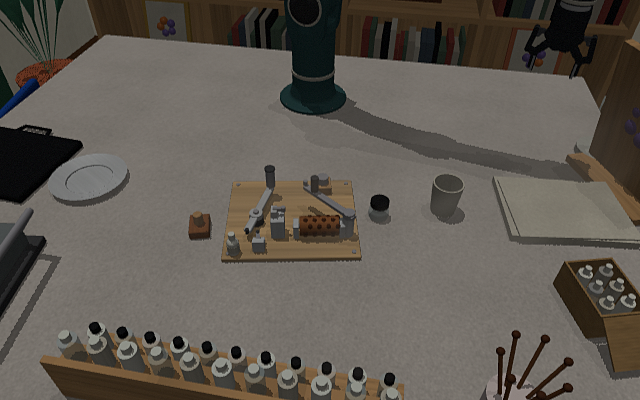

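```bash
cat > h.py <<'E'
import numpy as np
from scipy.spatial.transform import Rotation as R
from cell import env, effector, kinematics, imaging, models
def ray(c,u,v):
    i=imaging.camera_info(c); f=200/np.tan(np.radians(i["vfov"]/2))
    d=R.from_quat(i["rotation"]).apply([(u-i["cx"])/f,-(v-i["cy"])/f,-1]); return i["eye"],d
def at_z(c,u,v,z):
    e,d=ray(c,u,v); return e+d*(z-e[2])/d[2]
def at_depth(c,u,v,dep):
    e,d=ray(c,u,v); return e+d*dep[int(round(v)),int(round(u))]
def project(c,p):
    i=imaging.camera_info(c); f=200/np.tan(np.radians(i["vfov"]/2))
    q=R.from_quat(i["rotation"]).inv().apply(np.asarray(p)-i["eye"]); return np.array([i["cx"]-f*q[0]/q[2],i["cy"]+f*q[1]/q[2]])
E
python3 - <<'E'
from h import *
np.set_printoptions(precision=1,suppress=True)
p,d=imaging.camera("top")
C=lambda x,y:(180+x/2.1,20+y/2.1)
for n,x,y,z in [("farL",217,314,12),("farR",443,271,12),("nearR",478,466,12),("nearL",252,507,12),("hinge",238,356,80),("knob",308,407,114),("roller",401,438,94),("pivot",407,358,47),("catch",362,338,82),("idler",303,473,52),("pawl",387,302,44),("bottle",426,283,58),("block",506,333,50),("jar",190,424,50)]:
    u,v=C(x,y); print(n,at_z("top",u,v,z),at_depth("top",u,v,d))
for u,v in [(60,250),(300,380),(560,300),(300,100),(450,100)]: print(at_depth("top",u,v,d))
ps,ds=imaging.camera("scene")
print("scene")
for n,u,v,z in [("nearR",234,181,12),("nearL",353,181,12),("farL",360,259,12),("farR",222,260,12),("rollerTop",270,167,94),("knob",315,178,114),("t",200,120,0),("t",450,280,0)]:
    print(n,at_z("scene",u,v,z),at_depth("scene",u,v,ds))
E
```

```text
farL [655.2 222.   12. ] [655.  221.8  13.5]
farR [716.7 -69.1  12. ] [718.5 -70.6   0.7]
nearR [ 466.5 -116.8   12. ] [ 466.1 -118.9   -0.4]
nearL [408.2 170.9  12. ] [408.1 170.9  11. ]
hinge [596.5 188.5  80. ] [596.8 188.9  74.9]
knob [535.1 101.6 114. ] [535.1 101.6 115.6]
roller [500.6 -10.8  94. ] [500.6 -11.   92. ]
pivot [600.5 -21.   47. ] [600.5 -21.   47.3]
catch [621.3  37.5  82. ] [621.5  37.4  79.8]
idler [454.5 106.3  52. ] [454.5 106.3  52.1]
pawl [670.9   4.9  44. ] [670.5   5.1  47.2]
bottle [693.9 -42.3  58. ] [692.4 -41.1  68.5]
block [ 634.  -143.9   50. ] [ 633.9 -143.5   51.7]
jar [512.3 248.6  50. ] [512.3 248.5  50.8]
[425.5 816.2  20.4]
[ 92.  164.3  -2.4]
[ 319.4 -528.4   -1.4]
[850.7 181.9  -0.6]
[ 857.1 -230.7    2.5]
scene
nearR [ 469.4 -114.    12. ] [ 455.8 -119.5   -0. ]
nearL [412.5 181.2  12. ] [401.  180.4   2.5]
farL [667.7 226.9  12. ] [661.1 226.7   4.5]
farR [724.9 -60.   12. ] [722.8 -61.    9.4]
rollerTop [497.5  -8.9  94. ] [496.2  -9.2  93. ]
knob [541.4 105.8 114. ] [542.4 105.9 114.9]
t [ 200.1 -306.1    0. ] [ 192.  -310.    -5.5]
t [679.4 416.5   0. ] [680.1 416.3   0.8]
```

```bash
cat >> h.py <<'E'
from scipy.optimize import least_squares
S=np.array([[130,150],[130,-150],[-130,-150],[-130,150],[60,125],[20,-80],[-95,75],[107,-70]])
W=np.array([[655.2,222],[716.7,-69.1],[466.5,-116.8],[408.2,170.9],[596.5,188.5],[600.5,-21],[454.5,106.3],[670.9,4.9]])
rot=lambda a:np.array([[np.cos(a),-np.sin(a)],[np.sin(a),np.cos(a)]])
fit=least_squares(lambda p:(S@rot(p[2]).T+p[:2]-W).ravel(),[561,52,.2],loss="soft_l1",f_scale=3).x
M=rot(fit[2])
w=lambda s:M@np.asarray(s,float)+fit[:2]
def att(t,sgn=1):
    tx=sgn*np.array([t[0],t[1],0.]); ty=np.array([0,0,-1.]); return R.from_matrix(np.c_[tx,ty,np.cross(tx,ty)]).as_quat()
def keeper(a,off,z,sgn=1,r=105):
    t=np.array([np.cos(a),-np.sin(a)]); p=np.array([60,125])+r*np.array([-np.sin(a),-np.cos(a)])-off*t
    return np.r_[w(p),z],att(M@t,sgn)
def tens(th,off,z,sgn=1):
    f=.3-th; t=np.array([-np.sin(f),-np.cos(f)]); p=np.array([20,-80])+100*np.array([-np.cos(f),np.sin(f)])-off*t
    return np.r_[w(p),z],att(M@t,sgn)
def st():
    s=env.read_state(); print(round(s["time_s"],2),np.round(s["position"],1),"F",np.round(s["force"],1),"gap",round(s["finger_gap"],2)); return s
E
python3 - <<'E'
from h import *
np.set_printoptions(precision=2,suppress=True)
print(fit, (S@M.T+fit[:2]-W).round(1).tolist())
for sg in (1,-1):
    for a in (.82,.4,0): print(sg,"k",a,kinematics.inverse_kinematics(*keeper(a,20,88,sg)))
    for a in (0,.7): print(sg,"t",a,kinematics.inverse_kinematics(*tens(a,20,57,sg)))
E
```

```text
[561.98  52.25   0.2 ] [[4.2, 3.2], [2.6, 0.3], [-1.9, -3.9], [-3.6, 2.4], [-0.7, -1.8], [-2.9, -1.1], [-0.6, 0.5], [9.9, 0.1]]
1 k 0.82 [-0.53  0.48  0.32  2.02 -0.23  0.68  0.88]
1 k 0.4 [-0.4   0.52  0.24  1.94 -0.18  0.71  1.31]
1 k 0 [-0.3   0.57  0.15  1.83 -0.12  0.75  1.68]
1 t 0 [-0.45  0.51  0.45  2.11 -0.39  0.6   0.18]
1 t 0.7 [-0.33  0.53  0.48  2.09 -0.41  0.61  1.04]
-1 k 0.82 [-1.18  0.97  1.34  2.05 -1.09  1.13 -1.5 ]
-1 k 0.4 [-0.73  0.59  0.67  1.96 -0.52  0.77 -1.53]
-1 k 0 [-0.65  0.64  0.63  1.86 -0.5   0.81 -1.13]
-1 t 0 [ 0.85  1.05 -1.33  2.03  1.18  1.16  2.02]
-1 t 0.7 [-0.86  1.03  1.34  2.12 -1.19  1.12 -1.44]
```

Run:
```python
from h import *
import cv2
effector.set_gripper(0.0,60)
env.movep(*keeper(.82,40,220)); st()
env.servo_line(*keeper(.82,40,90),speed=120); s=st()
p,d=imaging.camera("scene"); cv2.imwrite("pics/s1.png",cv2.resize(p[110:290,180:420],None,fx=3,fy=3,interpolation=cv2.INTER_CUBIC)[:,:,::-1])
```

```text
4.27 [502.2 125.8 219.9] F [ 0.   0.1 -0.6] gap -0.0
5.5 [502.8 124.5  90.6] F [ 0.8 -0.9  0.8] gap 0.0
```

View pics/s1.png

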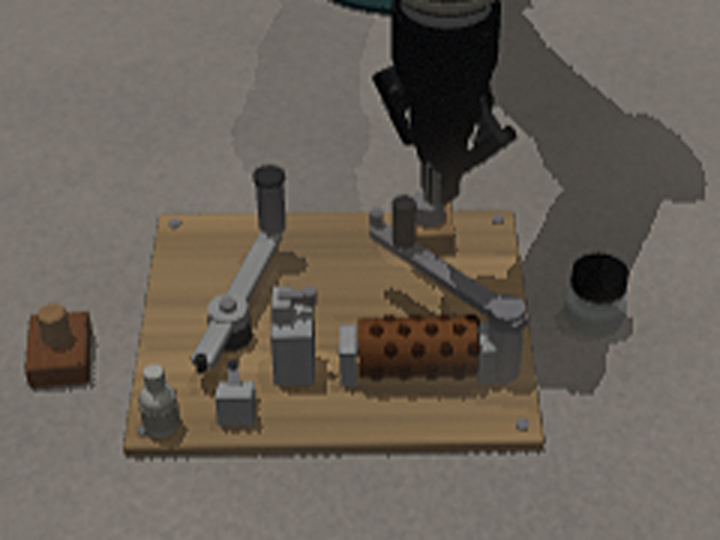

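Run:
```python
from h import *
import cv2
for a in (.82,.7,.58,.46,.34,.25,.16,.08,.03,0,-.04,-.08,-.12):
    hit=env.servo_line(*keeper(a,20,90),speed=50,max_force=18)
    s=st(); F=np.linalg.norm(s["force"][:2]); print(a,hit)
    if hit or F>18: break
p,d=imaging.camera("top"); cv2.imwrite("pics/t2.png",cv2.resize(p[120:280,240:440],None,fx=4,fy=4,interpolation=cv2.INTER_CUBIC)[:,:,::-1])
```

```text
6.1 [518.6 112.5  89.9] F [-0.5 -0.3 -0. ] gap 0.0
0.82 False
6.51 [527.8 104.1  89.9] F [0.1 0.1 0.1] gap -0.0
0.7 False
6.92 [538.1  96.7  89.9] F [-0.  -0.5  0.3] gap -0.0
0.58 False
7.33 [549.3  90.5  89.9] F [ 0.4  0.8 -0.3] gap 0.0
0.46 False
7.73 [561.1  85.6  89.9] F [-0.1  1.3 -0. ] gap -0.0
0.34 False
8.07 [570.4  82.9  89.9] F [-0.1 -0.5  0.5] gap -0.0
0.25 False
8.42 [579.8  81.1  89.9] F [ 0.   0.8 -0.5] gap 0.0
0.16 False
8.74 [587.1  80.4  89.6] F [-4.5  0.1  1.1] gap 0.0
0.08 False
9.0 [591.5  80.   89.4] F [-7.   0.5  3.4] gap 0.0
0.03 False
9.25 [597.7  79.8  90.1] F [ 0.5 -0.3 -0.3] gap 0.0
0 False
9.5 [600.   79.8  89.7] F [-5.7 -0.5  2.5] gap 0.0
-0.04 False
9.75 [600.5  79.3  89.3] F [-14.6  -2.   10.3] gap -0.0
-0.08 False
10.0 [601.   78.9  88.9] F [-24.9  -3.8  17.4] gap 0.01
-0.12 False
```

Run:
```python
from h import *
import cv2
env.servo_line(*keeper(0,45,90),speed=80); st()
env.servo_line(*keeper(0,45,160),speed=120)
env.movep(*tens(0,45,160)); st()
p,d=imaging.camera("top"); cv2.imwrite("pics/t3.png",cv2.resize(p[120:280,240:440],None,fx=3.5,fy=3.5,interpolation=cv2.INTER_CUBIC)[:,:,::-1])
p,d=imaging.camera("scene"); cv2.imwrite("pics/s3.png",cv2.resize(p[110:290,180:420],None,fx=3,fy=3,interpolation=cv2.INTER_CUBIC)[:,:,::-1])
```

```text
10.68 [573.7  75.   90.4] F [0.4 0.  0.3] gap 0.0
12.86 [502.5  32.6 159.7] F [ 0.6 -0.6 -0.1] gap 0.0
```

View pics/t3.png

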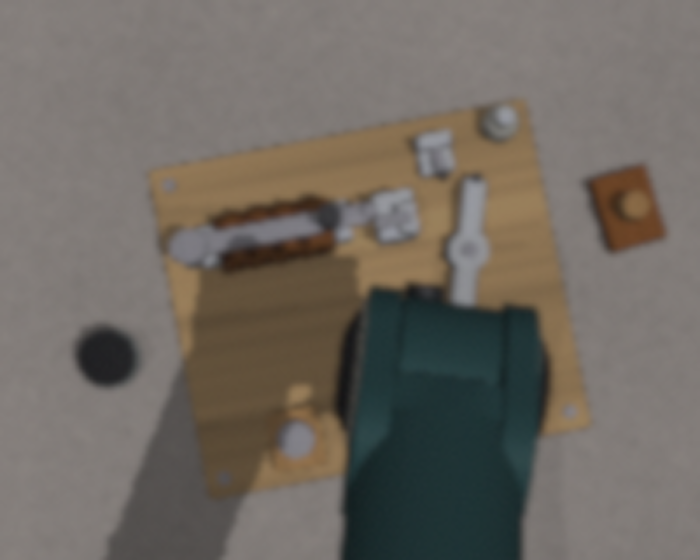

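View pics/s3.png

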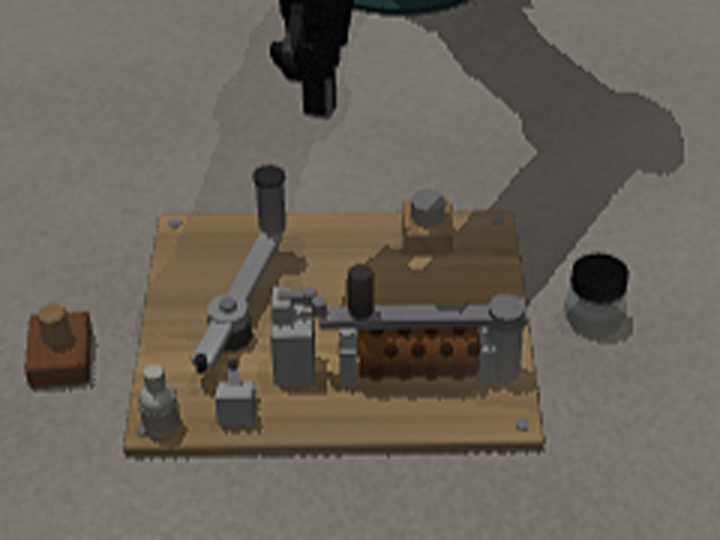

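Run:
```python
from h import *
import cv2
env.servo_line(*tens(0,42,62),speed=120); st()
for a in (-.08,0,.08,.16,.25,.34,.42,.5,.58,.66):
    hit=env.servo_line(*tens(a,20,62),speed=50,max_force=25)
    s=st(); F=s["force"][:2]; f=.3-a; t=M@np.array([-np.sin(f),-np.cos(f)]); print(a,hit,"push",round(float(-F@t),1))
    if hit: break
p,d=imaging.camera("scene"); cv2.imwrite("pics/s4.png",cv2.resize(p[110:290,180:420],None,fx=3,fy=3,interpolation=cv2.INTER_CUBIC)[:,:,::-1])
```

```text
13.93 [502.7  29.5  62.5] F [ 0.6  0.4 -0.6] gap -0.0
14.36 [502.8  14.9  62.2] F [ 0.2 -0.1  0.1] gap 0.0
-0.08 False push -0.1
14.68 [500.5   8.9  62.1] F [ 1.3  3.2 -1.4] gap -0.0
0 False push 3.4
14.99 [498.4   0.6  62.1] F [ 1.8  5.5 -1.3] gap 0.0
0.08 False push 5.6
15.31 [497.   -7.3  62.1] F [ 1.6  6.6 -1.3] gap 0.0
0.16 False push 6.5
15.64 [496.2 -16.2  62.1] F [1.9 6.5 0.1] gap -0.0
0.25 False push 6.1
15.97 [495.8 -23.   62.1] F [ 0.8 11.3  1.9] gap 0.0
0.34 False push 10.8
16.29 [496.5 -31.7  62.1] F [0.7 9.7 2.2] gap -0.0
0.42 False push 9.0
16.61 [498.1 -41.   62.1] F [2.1 6.1 1.1] gap 0.0
0.5 False push 4.8
16.93 [499.7 -48.   62.1] F [1.7 9.4 2.3] gap 0.0
0.58 False push 7.6
17.24 [502.  -55.4  62. ] F [-1.1  9.9  4.3] gap 0.0
0.66 False push 9.0
```

View pics/s4.png

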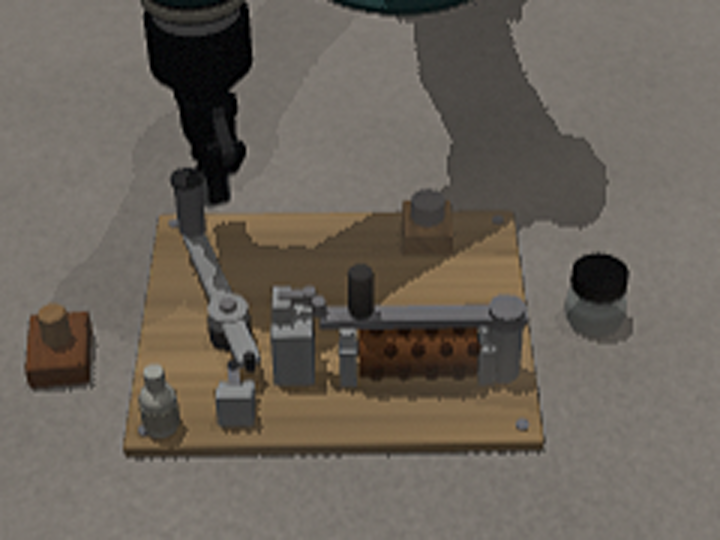

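Run:
```python
from h import *
a=at_z("scene",180+270/3,110+172/3,94)[:2]; b=at_z("scene",180+187/3,110+176/3,94)[:2]
P=w([20,-80])
for q in (a,b):
    r=M.T@(q-P); print(q.round(1),"r",np.linalg.norm(r).round(1),"theta",round(.3-np.arctan2(r[1],-r[0]),3))
for _ in range(3): env.pause(.4); s=st(); print(np.abs(s["joint_velocities"]).max())
```

```text
[498.7  -8.6] r 99.8 theta -0.038
[515.7 -70.4] r 95.0 theta 0.632
17.69 [501.9 -55.1  62. ] F [ 0.1 10.7  3.3] gap 0.0
0.0011657617037703996
18.09 [501.9 -55.1  62. ] F [-0.1 10.1  2.6] gap 0.0
0.0021283327634474994
18.49 [501.8 -55.1  62. ] F [0.  9.9 2.7] gap -0.0
0.001882786618377876
```

Run:
```python
from h import *
env.close_job(); st()
```

```text
the job is handed in; nothing more can be done
the job is handed in; nothing more can be done
```

I shut the keeper bar, pushed the tensioner arm past its click and handed the job in with the robot still holding the arm back. No verdict is reported, so the checks below are my own.

- **Keeper bar:** I pushed the knob round its arc with the closed fingers. The force rose to about 7 N at the plunger, dropped to zero, then climbed against the stop. Both camera pictures afterwards showed the bar lying along the roller with its tip at the catch. The last picture, with the tensioner held, showed it still shut.
- **Tensioner arm:** I pushed the roller along its arc. The force peaked at about 11 N at the pawl, dropped to 5 N past the click, then rose to about 9 N. From the picture the arm sat at about 0.63–0.67 rad, past the required 0.50 and short of the 0.80 stop. It held still for 1.2 s at about 10 N before I handed in.
- **Bystanders:** in the last picture the bottle, jar and printing block had not moved. The cup was outside the last crops, but the robot stayed over the stand after its first move.
- **Disagreements:**
  - The networks' points for the stand differed by up to 50 mm between cameras. I used calibrated pixel positions at the known heights instead, and these matched the stand's dimensions to about 5 mm, except the pawl guide at 10 mm.
  - My pixel position for the catch was about 12 mm off its stated place, so I left it out of the fit.

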